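Fit the reamer to the citrus press and hold it down

TASK

Get the citrus press running: slip the blade of the palette knife into the notch at the front of its dust cover, lever the cover up and push it back past upright (with the knife, never with the gripper), then lay the knife flat on the worktop and let go of it. Slide the reamer, dome up, over the press until its socket drops onto the drive pin hidden beneath it, then press it fully down against the spring. Finish while still holding it down (do not let go at the end), and leave the other things on the worktop where they are.

Things in the scene. Friction and masses are not known exactly. Their poses are not given: they have to be found in the camera images.
- press: citrus press base, fixed: white box with steel top, 170 mm (its x) by 160 by 70 mm high. Origin under its centre; front (the notch side) faces its -x, z up. Its flat top is the deck. At the deck's middle stands a steel drive pin (14 mm diameter, tapered tip, 24 mm high) through a black spring collar (32 mm diameter, top 10 mm above the deck when up). The cover hides both until opened
- pin_top (a point): tip of the drive pin, 94 mm above the worktop, on the pin's upright axis
- collar (a joint): travel of the spring collar round the pin in m: 0 up, 0.006 fully down. Needs about 3 N to start moving and 10 N to be fully down; the reamer's weight alone does not move it
- cover (a joint): opening angle of the dust cover in rad: 0 closed (starts within 0.05), 1.57 upright, 2.0 fully back. A stiff hinge: it stays where it is left, and needs about 2 N at its front edge to move
- cover_shell: grey dust cover, a shallow shell open below: 140 mm (its x) by 136 by 32 mm high outside, walls 4 mm, inner ceiling 28 mm above its bottom edge. Origin on the hinge axis at its rear bottom edge (at deck level, 70 mm behind the pin); from there it reaches to -x in its own frame; its z is up when closed
- cover_hinge (a point): middle of the cover's hinge axis, at deck level 70 mm behind the pin; the axis runs along the press's y and the front edge swings up and back
- notch (a point): middle of the notch in the cover's front wall, on the outer face: 140 mm in front of the hinge, 4.5 mm above the deck when closed. The notch is 46 mm wide and 9 mm high from the wall's bottom edge; behind it is free space for 50 mm. Moves with the cover
- knife: palette knife lying flat, 188 mm long, about 90 g. x points along the blade away from the handle, z up. Origin in its underside beneath the grip point. Wooden handle 20 mm wide and 20 mm high, from 72 mm behind the origin to 24 mm ahead; steel blade 24 mm wide, 2.5 mm thick, its middle plane 5.5 mm above the origin, round tip 116 mm ahead of it
- knife_grip (a point): grip point in the handle, 10 mm above the knife's underside, near its centre of mass
- knife_tip (a point): tip of the blade, 116 mm ahead of the grip point and 4.5 mm lower
- reamer: white reamer standing dome up: disc 84 mm in diameter, 10 mm thick; on it a straight neck 40 mm in diameter, 10 to 52 mm above the underside (grip it 28 mm up or higher), then a ribbed dome to 69 mm. Origin at the centre of the underside, z up; there a socket 17 mm wide, 28 mm deep opens down. About 120 g. Dropped on the pin, its underside rests on the collar, 10 mm above the deck
- spoon: a spoon with wooden handle lying flat, 220 mm long, in front of the citrus press; origin mid-length, underside; to be left alone
- mug: a white mug, 80 mm wide, 90 mm high, standing; origin under its centre; to be left alone
- jar: a squat glass jar with steel cap, 60 mm wide, 85 mm high; origin under its centre; to be left alone
- eggcup: a small white cup, 48 mm wide, 55 mm high; origin under its centre; to be left alone
- shaker: a narrow white shaker with steel cap, 42 mm wide, 80 mm high; origin under its centre; to be left alone
Mind the look-alikes: they are no part of the job. There is more than one size of the knife; the one meant has the size given above.

How it is judged:
On the way, in this order (a step that is already met when the one before it is completed fails the run):
1. the knife's blade is levering the cover up (value of joint cover above 0.3 rad and contact force between knife and cover_shell above 0.1 N), for 0.1 s.
2. the cover has been pushed back past upright (value of joint cover above 1.62 rad), for 0.2 s.
3. the knife lies flat on the worktop, let go (height (world z) of knife_grip below 0.02 m and angle between knife's own z axis and vertical below 0.15 rad and linear speed of knife below 0.02 m/s and contact force between the fingers and knife below 0.1 N), for 0.2 s.
4. the reamer has dropped onto the pin (horizontal distance between reamer and pin_top below 0.004 m and angle between reamer's own z axis and vertical below 0.12 rad and z of reamer in the frame of press below 0.083 m), for 0.1 s.
At the end, for the whole second after the job is handed in: For a second after: reamer within 4 mm of the pin axis, upright within 0.12 rad, underside under 7 mm above the deck; the gripper still pushing on it (over 2 N), collar down over 4.5 of 6 mm; cover past 1.6 rad; knife flat on the worktop, not held (all of step 3 and horizontal distance between reamer and pin_top below 0.004 m and angle between reamer's own z axis and vertical below 0.12 rad and value of joint collar above 0.0045 m and z of reamer in the frame of press below 0.077 m and contact force between the fingers and reamer above 2 N and value of joint cover above 1.6 rad); the arm keeps its last pose, push and grip.
It fails at once if the gripper touches the cover (it is to be moved with the knife) (contact force between the fingers and cover_shell above 1 N).
It fails at once if another thing on the worktop is moved more than 40 mm (distance of any of spoon, mug, jar, eggcup, shaker from where it was at the start of the episode above 0.04 m).
It also fails if it takes over 70 s, if anything falls off the work surface, if the arm or the gripper's body presses on something with over 40 N, if the wrist force passes 120 N, or if a joint passes its speed limit or range.

ROBOT

A 7-joint arm with a two-finger parallel gripper is mounted at the origin on the work surface. World frame = base frame: x ahead of the robot, y to its left, z up, the work surface at z = 0. Lengths are in m, angles in rad, forces in N, time in s.
With the tool pointing down it reaches from about 0.4 to 0.85 m from the base axis. Payload 4.5 kg.
Tool frame: the origin (TCP) lies on the centre line of the jaws, within the pads' length; the fingertips stand r.tips_ahead ahead of it and the grasp point (between the pads) is the TCP (r.tips_ahead is the distance from the TCP to the fingertips, in m); z points along the fingers, y is the direction in which the jaws open and shut (so a half turn about z gives the same grasp; the last joint's range is limited). The gripper opens to 88 mm and grips with 3 to 60 N. Pads are 18 mm wide; open, the fingers measure 123 mm over their backs; the gripper's body (75 mm by 187 mm) begins 45 mm behind the grasp point.
Start: joints at [1.146, 0.689, -0.195, 1.565, 0.157, 0.902, -0.215], TCP at [0.277, -0.56, 0.258] pointing down, gripper open.
Joint ranges: [-3.01, 3.01], [-0.46, 2.08], [-1.47, 1.51], [0.13, 2.56], [-1, 4.14], [0.04, 2.09], [-2.66, 2.66]. Speed limits (rad/s): [2.57, 2.57, 3.14, 3.14, 3.14, 3.14, 3.14].

INTERFACE

Orientations are given as a unit quaternion [x, y, z, w].
In Python, from plant import r gives the robot as it stands.
- The arm moves only by the shell command python3 -m inch 'ROWS' [FORCE]. ROWS is JSON, a list of rows, each a list of 5 numbers: the shift along the world's x, y, z in units of 25 mm (1.0 is 25 mm), then the turn about the world's z in units of 6 degrees (1.0 is 6 degrees), then the finger opening in mm, from 0 to 88.1. A call has 1 to 5 rows; each row shifts and turns the commanded pose from where the row before left it; what a row does not reach is not made up. A row lasts 1/10 s, in which the tool goes at most 50 mm and 8.59 degrees, less where a joint would pass 70% of its speed; a pose out of reach is approached as far as the arm can. A call is refused whole if a number of a shift passes 1 or a number of a turn 1, either way. A call with a gripper value outside its range is refused whole. The fingers move at their own pace and stop on an object; FORCE is the grip in N (left out, the last holds). Time passes only in rows, so rows that do not move let the fingers close. It gives the time, the measured TCP pose, the force and the opening at its end, in the units of the state.
- r.get_state(): the state, without advancing time (a new reading comes with each control period).
- r.snapshot(name): name is "scene" or "top" or "wrist"; returns a dict with "pixels" (400x640x3 uint8, red, green, blue), "range_z" (400x640 float32, m along the optical axis (not along the pixel's ray), 0 where there is no reading), "K" (3x3 intrinsics, pixels), "position" and "attitude" of the camera in the world. Camera axes: x right, y up, looking along -z (the intrinsics and any distortion apply to the point x, -y, -z); pixel columns grow to the right and rows downward; lengths in m; the calibration is good to about 2 mm. A picture is of the moment at which its call begins.
- r.finish_job(): hands the job in, once; it reports no verdict.
The state is a dict: "clock": time; "q": joint angles; "qd": joint speeds; "joint_torque": joint torques, N m; "tool_pos": TCP position; "eef_rot": TCP orientation; "contact_force": force on the tool from outside, world axes, zero at the start; "moment": the same for the moment, N m; "opening": opening from 0.0 (shut) to 1.0 (fully open).
Only numpy, scipy, OpenCV 4.12 (cv2) and the standard library are available. Lean on these libraries where they do the work, as an engineer would, in place of code of your own. Each camera call takes 0.05 s, during which the arm holds its last target. There are 200 camera calls.

## Working session

There is one attempt and no reset: what is moved stays moved. The work goes in short steps, Python scripts to look and compute and a shell command to move; the robot and the scene stay as the last step left them, time stands still between calls to the robot, and variables do not carry over. Pictures are saved under pics/ and viewed, about 8 in all and at most 12, crops included, and the job is handed in when it is done.

```bash
mkdir -p pics
cat > h.py <<'E'
from plant import r
import numpy as np, cv2
from scipy.spatial.transform import Rotation as R
def pose(s):
    a=np.array(s["attitude"]); Rm=a if a.shape==(3,3) else R.from_quat(a).as_matrix()
    return Rm,np.array(s["position"])
def cloud(s):
    Rm,p=pose(s);K=np.array(s["K"]);z=s["range_z"]
    v,u=np.mgrid[0:z.shape[0],0:z.shape[1]]
    c=np.stack([(u-K[0,2])/K[0,0]*z,-(v-K[1,2])/K[1,1]*z,-z],-1)
    w=c@Rm.T+p; w[z==0]=np.nan
    return w
def save(s,n,crop=None,f=1):
    im=s["pixels"][:,:,::-1]
    if crop: im=im[crop[1]:crop[3],crop[0]:crop[2]]
    cv2.imwrite("pics/"+n+".png",cv2.resize(im,None,fx=f,fy=f,interpolation=cv2.INTER_CUBIC))
def tcp():
    s=r.get_state();return np.array(s["tool_pos"]),R.from_quat(s["eef_rot"]),s
E
python3 - <<'E'
from h import *
print(r.get_state(), r.tips_ahead)
for n in("top","scene"):
    s=r.snapshot(n); np.savez("/tmp/"+n,**s); save(s,n+"0"); print(n,s["K"],s["position"],s["attitude"],[k for k in s])
E
```

```text
{'clock': 0.0, 'q': array([ 1.14579703,  0.68999791, -0.19450275,  1.56629015,  0.15732373,
        0.90251288, -0.21512136]), 'qd': array([ 4.29328895e-05, -4.86201430e-04, -2.69530321e-05, -6.24381087e-04,
       -1.34810758e-03, -1.88943196e-04,  1.71669715e-03]), 'joint_torque': array([ 2.57982374e-04, -5.27564049e+01, -1.26693718e+00, -1.53427863e+01,
       -5.26939903e-02,  6.75349540e-03,  2.11426045e-04]), 'tool_pos': array([ 0.27648747, -0.55987519,  0.25691539]), 'eef_rot': array([ 9.73795582e-01,  2.27423265e-01, -2.81365572e-04, -8.62801020e-04]), 'contact_force': array([0.32618186, 0.01776759, 0.1069894 ]), 'moment': array([0.01195217, 0.05110308, 0.01697687]), 'opening': 1.00001479947369} 0.019
top [[514.07716883   0.         330.38876514]
 [  0.         514.07716883 197.46915904]
 [  0.           0.           1.        ]] [0.20146289 0.00638552 1.43493955] [-0.06842245  0.06955039  0.70558389 -0.70187783] ['pixels', 'range_z', 'K', 'position', 'attitude']
scene [[370.59012535   0.         322.72255549]
 [  0.         370.59012535 199.59097064]
 [  0.           0.           1.        ]] [1.16978787 0.437071   0.78131454] [0.20519495 0.3693091  0.78657149 0.45034555] ['pixels', 'range_z', 'K', 'position', 'attitude']
```

View pics/top0.png

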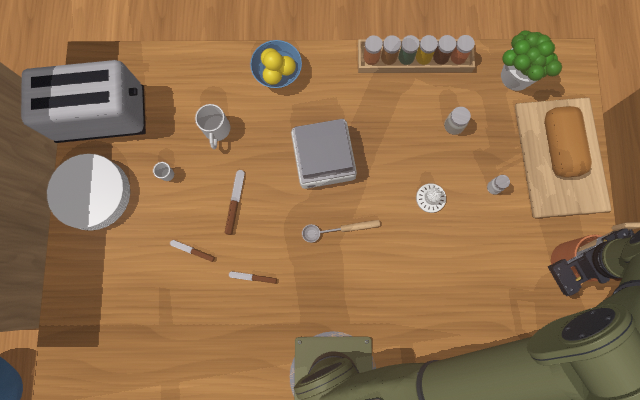

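View pics/scene0.png

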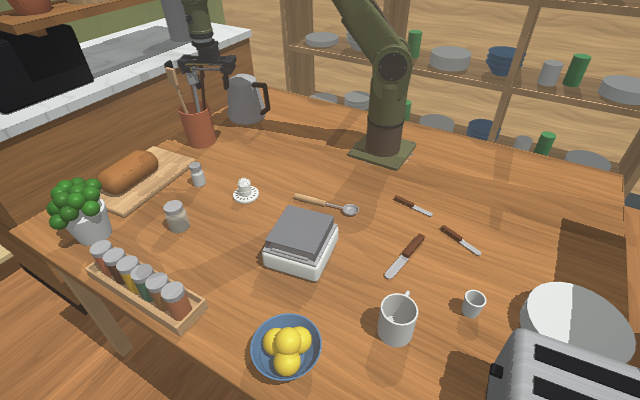

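Top view: press (325,155), front toward the robot. The largest knife is at (235,200) with its blade up-image, the reamer is at (431,198), and the spoon at (340,230). Next I'll measure using the depth.

Run:
```python
from h import *
s=dict(np.load("/tmp/top.npz"));w=cloud(s);z=w[...,2]
print("table z",np.nanmedian(z[205:225,270:300]))
def box(n,u0,v0,u1,v1,lo,hi=1):
    m=np.zeros(z.shape,np.uint8);m[v0:v1,u0:u1]=1
    m=m&((z>lo)&(z<hi));k,l,st,_=cv2.connectedComponentsWithStats(m)
    i=1+np.argmax(st[1:,4]);p=w[l==i]
    (c,sz,a)=cv2.minAreaRect((p[:,:2]*1000).astype(np.float32))
    print(n,len(p),"mean",p.mean(0).round(4),"rect c",np.round(c,1),"sz",np.round(sz,1),"ang",round(a,1),"zmax",np.percentile(p[:,2],[50,98]).round(4))
    return p
box("bigknife",215,160,255,240,.0045)
box("k2",160,232,220,265,.0045); box("k3",220,265,285,290,.0045)
p=box("cover",280,110,370,195,.09);box("press",280,110,370,195,.06,.085)
# cover top plane tilt
A=np.c_[p[:,:2],np.ones(len(p))];i=p[:,2]>np.median(p[:,2])-.012;c=np.linalg.lstsq(A[i],p[i,2],rcond=None)[0];print("plane",c)
box("reamer",410,180,455,215,.006);box("reamdome",410,180,455,215,.05);box("spoon",295,215,385,245,.004)
for n,b in dict(mug=(190,100,235,150),jar=(440,100,475,140),egg=(150,155,180,185),shaker=(485,170,515,200)).items(): box(n,*b,.03)
```

```text
table z -0.0006233917217717266
bigknife 448 mean [0.4631 0.2754 0.0138] rect c [473.  276.5] sz [ 30.4 188.7] ang 80.4 zmax [0.0146 0.0237]
k2 142 mean [0.3257 0.3612 0.0124] rect c [329.1 366.1] sz [86.1 17.5] ang 65.8 zmax [0.0128 0.0185]
k3 137 mean [0.2575 0.1881 0.0126] rect c [256.5 188.1] sz [71.8 17.7] ang 80.8 zmax [0.0128 0.0179]
cover 2564 mean [0.6024 0.0223 0.1042] rect c [605.4  22.5] sz [143.3 136.2] ang 9.6 zmax [0.1043 0.1109]
press 613 mean [0.5627 0.0218 0.0685] rect c [602.1  21.8] sz [164.8 157. ] ang 9.4 zmax [0.0687 0.0808]
plane [-0.03283867 -0.00679982  0.12425599]
reamer 629 mean [ 0.4784 -0.2777  0.0254] rect c [ 482.7 -279.7] sz [82.1 82.9] ang 22.0 zmax [0.012  0.0695]
reamdome 164 mean [ 0.4805 -0.2792  0.0614] rect c [ 481.8 -280.9] sz [38.4 39.2] ang 32.5 zmax [0.0619 0.071 ]
spoon 520 mean [ 0.3941 -0.0195  0.0136] rect c [389.4 -26.1] sz [ 54.5 219.9] ang 3.0 zmax [0.0138 0.0236]
mug 605 mean [0.6894 0.3346 0.0665] rect c [683.3 327.7] sz [106.7  78.7] ang 31.5 zmax [0.0693 0.0927]
jar 464 mean [ 0.6922 -0.3533  0.0726] rect c [ 695.9 -356.5] sz [54.9 55.9] ang 10.5 zmax [0.0819 0.0902]
egg 161 mean [0.5568 0.4726 0.047 ] rect c [555.3 470.9] sz [47.4 44.6] ang 45.9 zmax [0.0496 0.0574]
shaker 262 mean [ 0.5088 -0.4572  0.0679] rect c [ 510.7 -460. ] sz [38.4 39.9] ang 2.0 zmax [0.0774 0.0855]
```

Knife: 188.7 mm rectangle, yaw ≈ -9.6°, grip at about (451, 280) mm. Press: yaw ≈ +9.5°, pin at about (604, 22), cover about 0.03 rad open. Reamer is at (482, -280). Moving to the knife now.

```bash
python3 -m inch '[[1,1,0,-1,60],[1,1,0,-1,60],[1,1,0,-1,60],[1,1,0,-1,60],[1,1,0,-1,60]]'
python3 -m inch '[[1,1,0,-1,60],[1,1,0,0,60],[0,1,0,0,60],[0,1,0,0,60],[0,1,0,0,60]]'
python3 -m inch '[[0,1,0,0,60],[0,1,0,0,60],[0,1,0,0,60],[0,1,0,0,60],[0,1,0,0,60]]'
python3 -m inch '[[0,1,0,0,60],[0,1,0,0,60],[0,1,0,0,60],[0,1,0,0,60],[0,1,0,0,60]]'
python3 -m inch '[[0,1,0,0,60],[0,1,0,0,60],[0,1,0,0,60],[0,1,0,0,60],[0,1,0,0,60]]'; python3 -c "
from h import *
print(r.get_state()['q'].round(2))"
```

```text
clock: 0.6
tool_pos: [0.4025, -0.4341, 0.2574]
eef_rot: [0.999, -0.035, -0.0, -0.0]
contact_force: [0.8, 0.6, -0.1]
opening: 0.682
clock: 1.1
tool_pos: [0.4517, -0.309, 0.2573]
eef_rot: [0.996, -0.084, -0.0, -0.0]
contact_force: [0.7, 0.7, 0.3]
opening: 0.68
clock: 1.6
tool_pos: [0.4515, -0.1842, 0.2575]
eef_rot: [0.996, -0.085, -0.0, -0.0]
contact_force: [0.8, -0.7, -0.3]
opening: 0.679
clock: 2.1
tool_pos: [0.4515, -0.0593, 0.2576]
eef_rot: [0.996, -0.085, -0.0, 0.0]
contact_force: [0.2, 0.2, -0.6]
opening: 0.685
clock: 2.6
tool_pos: [0.4515, 0.0657, 0.2576]
eef_rot: [0.996, -0.085, -0.0, 0.0]
contact_force: [0.1, -0.5, 0.8]
opening: 0.68
[-0.29  0.48  0.07  2.06 -0.06  0.6  -1.92]
```

```bash
python3 -m inch '[[0,1,0,0,60],[0,1,0,0,60],[0,1,0,0,60],[0,1,0,0,60],[0,1,-1,0,60]]'
python3 -m inch '[[0,1,-1,0,60],[0,1,-1,0,60],[0,1,-1,0,60],[0,0.58,-0.5,0,60],[0,0,0,0,60]]'
python3 - <<'E'
from h import *
s=r.snapshot("wrist");save(s,"w1");w=cloud(s);p,Ro,st=tcp();print(st["q"].round(2),p)
z=w[...,2];m=((z>.004)&(z<.03)&(np.abs(w[...,0]-.47)<.13)&(np.abs(w[...,1]-.277)<.06)).astype(np.uint8)
k,l,stt,_=cv2.connectedComponentsWithStats(m);i=1+np.argmax(stt[1:,4]);q=w[l==i]
print(cv2.minAreaRect((q[:,:2]*1000).astype(np.float32)))
h=q[q[:,2]>.014];print(cv2.minAreaRect((h[:,:2]*1000).astype(np.float32)),np.percentile(h[:,2],[50,95]))
E
```

```text
clock: 3.1
tool_pos: [0.4535, 0.1915, 0.2344]
eef_rot: [0.996, -0.085, 0.003, -0.002]
contact_force: [1.1, -0.3, -0.7]
opening: 0.682
clock: 3.6
tool_pos: [0.4505, 0.281, 0.1437]
eef_rot: [0.997, -0.083, -0.001, 0.0]
contact_force: [-0.0, 0.0, -0.2]
opening: 0.681
[-0.69  0.74  0.08  1.96 -0.12  0.45 -2.26] [0.45140815 0.27909569 0.14482408]
((474.28564453125, 276.61505126953125), (23.959259033203125, 187.1886444091797), 81.1075668334961)
((429.10284423828125, 284.31707763671875), (19.532211303710938, 95.53787231445312), 80.97736358642578) [0.01893933 0.02012815]
```

View pics/w1.png

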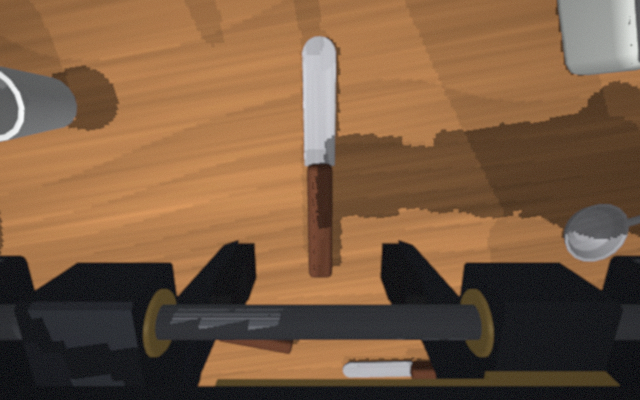

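The wrist view shows the knife centred between the jaws with its handle at (320,220), aligned. Grip point is (452.8, 280.5), so I'll descend and grasp.

```bash
python3 -m inch '[[0.05,0.05,-1,0,50],[0,0,-1,0,50],[0,0,-1,0,50],[0,0,-1,0,50],[0,0,-0.7,0,50]]'
python3 -m inch '[[0,0,-0.2,0,50],[0,0,0,0,50]]'; python3 -c "
from h import *
print(tcp()[0])"
```

```text
clock: 4.15
tool_pos: [0.4541, 0.2783, 0.0279]
eef_rot: [0.996, -0.086, 0.001, 0.001]
contact_force: [-0.2, 0.9, 0.6]
opening: 0.566
clock: 4.35
tool_pos: [0.4538, 0.2791, 0.0234]
eef_rot: [0.996, -0.086, 0.0, 0.0]
contact_force: [0.3, -0.9, 0.1]
opening: 0.568
[0.45376591 0.2790712  0.02337832]
```

```bash
python3 -m inch '[[0,0.05,-0.06,0,50],[0,0,0,0,10],[0,0,0,0,10],[0,0,0,0,10],[0,0,0,0,10]]' 60
python3 -m inch '[[0,0,0,0,10],[0,0,0.6,0,10],[0,0,1,0.8,10],[0,0,1,0.8,10],[0,0,1,0.8,10]]'
```

```text
clock: 4.85
tool_pos: [0.4531, 0.2815, 0.0215]
eef_rot: [0.996, -0.085, 0.0, 0.0]
contact_force: [-1.3, -1.2, 1.2]
opening: 0.227
clock: 5.35
tool_pos: [0.4529, 0.2815, 0.1129]
eef_rot: [0.999, 0.043, 0.0, 0.0]
contact_force: [-0.1, 0.5, -0.7]
opening: 0.219
```

```bash
python3 -m inch '[[-0.7,-1,0,0.77,10],[-0.7,-1,0,0,10],[-0.7,-1,0,0,10],[0,-1,0,0,10],[0,-1,0,0,10]]'
python3 -m inch '[[0,-1,0,0,10],[0,-1,0,0,10],[0,-1,0,0,10],[0,-1,0,0,10],[0,-1,0,0,10]]'
python3 -m inch '[[0,-1,0,0,10],[0,-0.7,0,0,10],[0,0,0,0,10]]'
python3 - <<'E'
from h import *
s=r.snapshot("wrist");save(s,"w2");w=cloud(s);p,Ro,st=tcp();print(st["q"].round(2),p,Ro.as_matrix()[:,0])
np.savez("/tmp/w2",**s)
E
```

```text
clock: 5.85
tool_pos: [0.4001, 0.1559, 0.1121]
eef_rot: [0.997, 0.082, 0.0, -0.0]
contact_force: [-0.0, -1.0, -1.0]
opening: 0.222
clock: 6.35
tool_pos: [0.4009, 0.0307, 0.1119]
eef_rot: [0.997, 0.081, 0.001, 0.0]
contact_force: [1.0, -0.1, -1.7]
opening: 0.222
clock: 6.65
tool_pos: [0.4005, -0.0135, 0.1119]
eef_rot: [0.997, 0.079, 0.0, 0.001]
contact_force: [0.4, 0.7, -0.8]
opening: 0.221
[-0.07  0.74 -0.02  2.35  0.28  0.06 -1.78] [ 0.40087269 -0.01170669  0.11182858] [0.98724258 0.15922004 0.00103047]
```

View pics/w2.png

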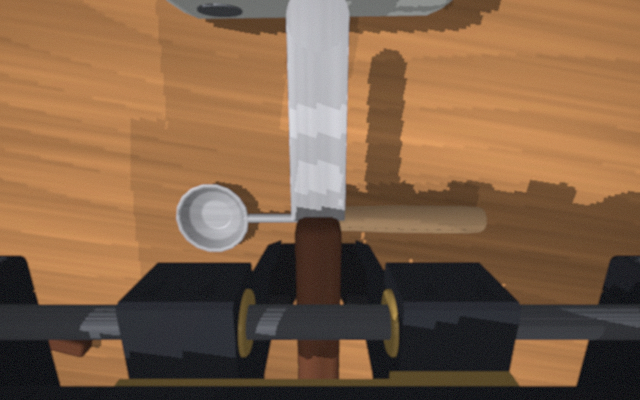

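The wrist view shows the blade pointing straight at the press front (top, 320,10), and the spoon clear below it. Checking the tip against the cover from the top camera.

Run:
```python
from h import *
s=r.snapshot("top");save(s,"t2",(250,90,400,260),4);w=cloud(s);z=w[...,2]
p=w[(z>.095)&(z<.12)&(np.abs(w[...,0]-.605)<.1)&(np.abs(w[...,1]-.022)<.09)]
(c,sz,a)=cv2.minAreaRect((p[:,:2]*1000).astype(np.float32));print(c,sz,a)
A=np.c_[p[:,:2],np.ones(len(p))];i=p[:,2]>.101
for _ in range(5):
    co=np.linalg.lstsq(A[i],p[i,2],rcond=None)[0]; e=p[:,2]-A@co; i=np.abs(e)<.003
th=np.radians(9.3);ax=np.array([np.cos(th),np.sin(th)]);print("plane",co,"tilt",-co[:2]@ax,"n",i.sum())
# profile of top height along press x
c=np.array(c)/1000;ux=(p[:,:2]-c)@ax
for lo in np.arange(-.08,.08,.02):
    k=(ux>=lo)&(ux<lo+.02);print(round(lo,2),k.sum(),np.median(p[k,2]).round(4) if k.any() else 0)
# blade
t,Ro,_=tcp();d=(w[...,:2]-t[:2]);xa=Ro.as_matrix()[:2,0];al=d@xa;la=d@np.array([-xa[1],xa[0]])
m=(np.abs(la)<.03)&(al>.02)&(al<.14)&(z>.085)&(z<.12)
for lo in np.arange(.02,.13,.01):
    k=m&(al>=lo)&(al<lo+.01)
    if k.any():print(round(lo,2),k.sum(),np.median(z[k]).round(4),la[k].min().round(3),la[k].max().round(3),al[k].max().round(3))
print(t,"cover centre in tool frame",(c-t[:2])@xa,(c-t[:2])@np.array([-xa[1],xa[0]]))
```

```text
(630.445068359375, 20.77130126953125) (110.42597961425781, 133.95960998535156) 19.47609519958496
plane [-0.04910931 -0.0049654   0.13540313] tilt 0.049266235133866444 n 354
-0.08 3 0.1053
-0.06 0 0
-0.04 4 0.1073
-0.02 3 0.1039
0.0 72 0.1041
0.02 313 0.1022
0.04 93 0.1013
0.06 0 0
[ 0.40098339 -0.01054882  0.11170798] cover centre in tool frame 0.23150852105167485 -0.00610980282336533
```

View pics/t2.png

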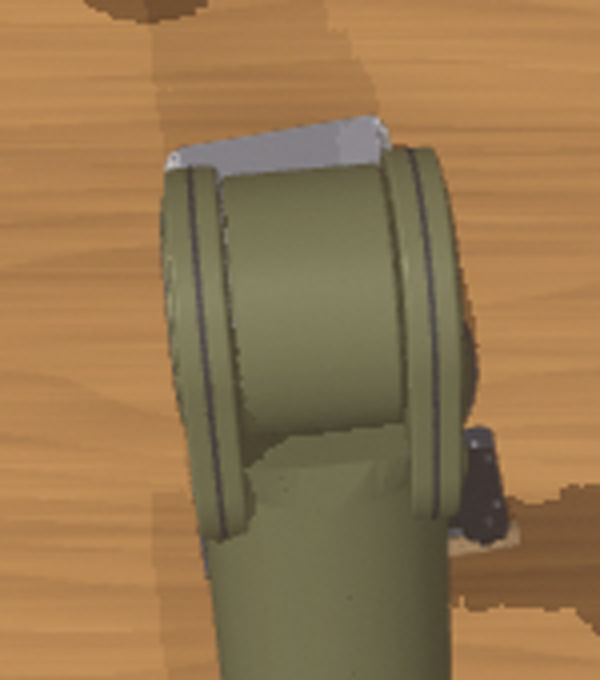

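Arm blocks the top view, so I'll use the saved first images and the wrist/scene depth instead.

Run:
```python
from h import *
def fit(p,lo):
    A=np.c_[p[:,:2],np.ones(len(p))];i=p[:,2]>lo
    for _ in range(8):
        co=np.linalg.lstsq(A[i],p[i,2],rcond=None)[0]; i=np.abs(p[:,2]-A@co)<.0025
    return co,i
for n in("top","scene"):
    s=dict(np.load("/tmp/"+n+".npz"));w=cloud(s);z=w[...,2]
    p=w[(z>.09)&(z<.13)&(np.abs(w[...,0]-.605)<.1)&(np.abs(w[...,1]-.022)<.1)]
    co,i=fit(p,.1);q=p[i];(c,sz,a)=cv2.minAreaRect((q[:,:2]*1000).astype(np.float32))
    print(n,co,i.sum(),"grad dir",np.degrees(np.arctan2(-co[1],-co[0])),np.hypot(*co[:2]),"rect",c,sz,a,"zc",co[:2]@(np.array(c)/1000)+co[2])
    if n=="top":
        for lo,hi in((.06,.08),):
            q=w[(z>lo)&(z<hi)&(np.abs(w[...,0]-.605)<.12)&(np.abs(w[...,1]-.022)<.12)];(c,sz,a)=cv2.minAreaRect((q[:,:2]*1000).astype(np.float32));print(lo,c,sz,a)
t,Ro,_=tcp();xa=Ro.as_matrix()[:2,0];ya=np.array([-xa[1],xa[0]])
pin=np.array([.604,.022]);print("pin in tool",(pin-t[:2])@xa,(pin-t[:2])@ya)
w=cloud(dict(np.load("/tmp/w2.npz")));z=w[...,2];d=w[...,:2]-t[:2];al=d@xa;la=d@ya
m=(z>.05)&(np.abs(la)<.02)&(al>.02)
for lo in np.arange(.02,.14,.01):
    k=m&(al>=lo)&(al<lo+.01)
    if k.any():print("blade",round(lo,2),k.sum(),np.median(z[k]).round(4),la[k].min().round(4),la[k].max().round(4))
m=(al>.09)&(al<.16)&(z>.02)&(z<.068)&(np.abs(la)<.1);q=np.c_[al[m],la[m],z[m]];print(len(q),q.min(0),q.max(0))
if len(q)>20: print("face slope deg",np.degrees(np.polyfit(q[:,1],q[:,0],1)))
```

```text
top [-0.04085093 -0.00855177  0.12943216] 1648 grad dir 11.823604051548385 0.04173644800776746 rect (605.0887451171875, 22.697463989257812) (141.7188262939453, 135.75584411621094) 9.705047607421875 zc 0.10451962240677479
0.06 (601.116455078125, 21.662094116210938) (166.6356201171875, 157.02133178710938) 9.374340057373047
scene [-0.04146175 -0.00559177  0.12981903] 1935 grad dir 7.6808918040314165 0.04183711539536127 rect (605.8881225585938, 24.465347290039062) (140.9944610595703, 136.11968994140625) 10.24635124206543 zc 0.1045610480460099
pin in tool 0.20560812989328844 -0.0006307542149212117
blade 0.02 12275 0.1741 -0.02 0.02
blade 0.03 3165 0.1668 -0.02 0.02
blade 0.04 1287 0.0965 -0.0141 0.01
blade 0.05 1366 0.0965 -0.014 0.0099
blade 0.06 1446 0.0965 -0.0142 0.0099
blade 0.07 1536 0.0965 -0.014 0.0098
blade 0.08 1642 0.0965 -0.0142 0.0098
blade 0.09 1740 0.0965 -0.0144 0.0097
blade 0.1 1523 0.0965 -0.0143 0.0095
blade 0.12 5 0.0505 0.0119 0.0193
3027 [ 0.1189549  -0.07613075  0.02002006] [0.12511426 0.07735148 0.05305019]
face slope deg [-0.56361393  6.91919981]
```

```bash
python3 -m inch '[[0,0.05,-0.63,0,10],[0,0.05,0,0,10],[0.4,0.06,0,0,10],[0.4,0.06,0,0,10],[0,0,0,0,10]]'
python3 -c "
from h import *
print(tcp()[0])"
```

```text
clock: 7.25
tool_pos: [0.4218, -0.0052, 0.1017]
eef_rot: [0.997, 0.082, -0.004, 0.0]
contact_force: [-2.0, -0.6, -2.6]
opening: 0.219
[ 0.42183242 -0.0052005   0.10165172]
```

```bash
python3 -m inch '[[-0.4,-0.06,0,0,10],[0,0,-0.25,0,10],[0,0,0,0,10],[0,0,0,0,10]]'
python3 -c "
from h import *
t,R_,s=tcp();print(t,s['q'].round(3),R_.as_matrix().round(3))"
```

```text
clock: 7.65
tool_pos: [0.4137, -0.0069, 0.0952]
eef_rot: [0.997, 0.082, -0.002, 0.0]
contact_force: [0.1, -0.6, -1.2]
opening: 0.224
[ 0.41367936 -0.00692834  0.09515647] [-0.07   0.78  -0.041  2.314  0.509  0.059 -2.014] [[ 0.987  0.163 -0.004]
 [ 0.163 -0.987 -0.   ]
 [-0.004 -0.    -1.   ]]
```

```bash
python3 -m inch '[[0.4,0.06,0.02,0,10],[0.4,0.06,0,0,10],[0,0,0,0,10]]'
python3 -c "
from h import *
t,R_,s=tcp();print(t,s['q'].round(3),R_.as_matrix()[2].round(3),s['contact_force'])
s=r.snapshot('wrist');save(s,'w3');w=cloud(s);np.savez('/tmp/w3',**s)"
```

```text
clock: 7.95
tool_pos: [0.4353, -0.0038, 0.0959]
eef_rot: [0.997, 0.081, -0.0, -0.0]
contact_force: [-0.6, 0.7, -1.5]
opening: 0.221
[ 0.43530803 -0.00382042  0.09592516] [-0.043  0.782 -0.087  2.252  0.502  0.126 -2.011] [-0.001 -0.001 -1.   ] [-0.55515951  0.71609922 -1.51557203]
```

View pics/w3.png

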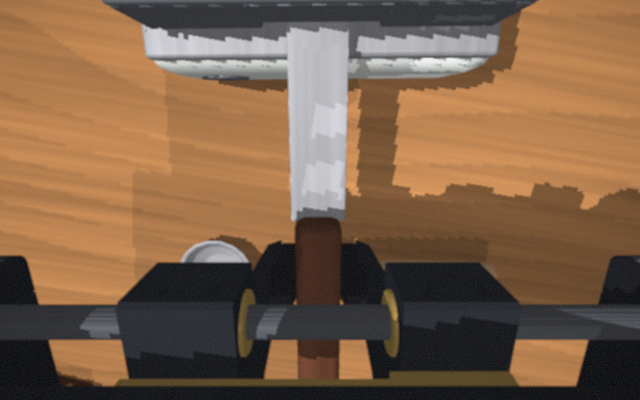

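The blade is centred in the notch (blade columns 290–348, notch about 265–378, row 22). Insert 12 mm more, then start lifting.

```bash
python3 -m inch '[[0.24,0.04,0,0,10],[0.24,0.04,0,0,10],[0,0,0.1,0,10],[0,0,0.1,0,10],[0,0,0,0,10]]'
python3 -m inch '[[0.07,0.01,0.3,0,10],[0.08,0.015,0.35,0,10],[0.09,0.015,0.35,0,10],[0.11,0.02,0.35,0,10],[0,0,0,0,10]]'
python3 - <<'E'
from h import *
s=r.snapshot('scene');save(s,'s3',(180,120,480,340),2.5);print(tcp()[0],tcp()[2]['contact_force'])
E
```

```text
clock: 8.5
tool_pos: [0.4451, -0.0024, 0.1011]
eef_rot: [0.997, 0.081, -0.002, 0.0]
contact_force: [0.9, -1.0, -2.1]
opening: 0.221
clock: 9.0
tool_pos: [0.4542, -0.001, 0.1356]
eef_rot: [0.997, 0.081, -0.001, 0.0]
contact_force: [-0.8, 0.6, -1.1]
opening: 0.218
[ 0.45400721 -0.0010519   0.13515531] [-0.88886265  0.08049394 -0.93457412]
```

View pics/s3.png

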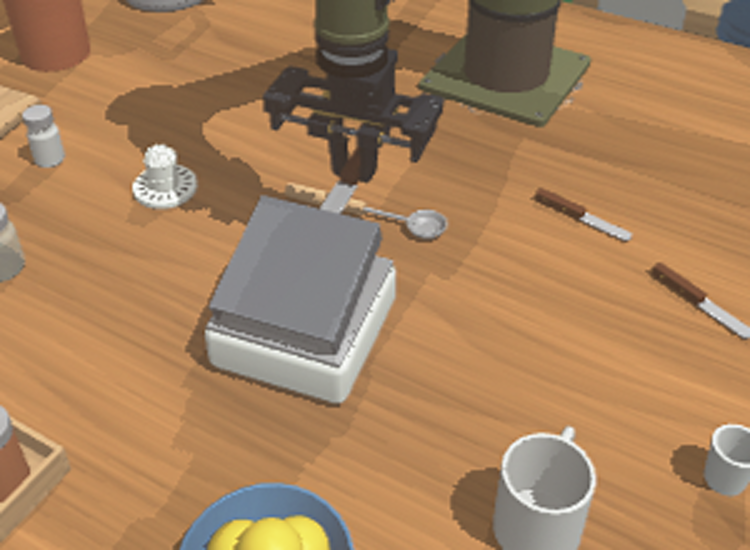

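The cover is rising on the blade at (340,195), about 0.3 rad open, and the gripper is well clear. Continuing along the arc.

```bash
python3 -m inch '[[0.16,0.026,0.35,0,10],[0.18,0.03,0.35,0,10],[0.22,0.035,0.35,0,10],[0.24,0.04,0.35,0,10],[0,0,0,0,10]]'
python3 -m inch '[[0.25,0.04,0.3,0,10],[0.26,0.044,0.3,0,10],[0.27,0.044,0.26,0,10],[0.28,0.046,0.26,0,10],[0,0,0,0,10]]'
python3 - <<'E'
from h import *
s=r.snapshot('scene');save(s,'s4',(180,80,480,300),2.5);t=tcp();print(t[0],t[2]['contact_force'])
w=cloud(s);z=w[...,2]
# cover outer top plane angle
x=np.array([.987,.163]);a=(w[...,:2]-[.604,.022])@x;l=(w[...,:2]-[.604,.022])@[-.163,.987]
m=(np.abs(l)<.06)&(a>-.06)&(a<.15)&(z>.11)&(z<.24)
p=np.c_[a[m],z[m]];print(len(p));b,c=np.polyfit(p[:,1],p[:,0],1);print("fit angle",np.arctan2(1,b) , p.min(0),p.max(0))
E
```

```text
clock: 9.55
tool_pos: [0.4745, 0.0024, 0.1699]
eef_rot: [0.997, 0.081, -0.002, 0.0]
contact_force: [-0.7, 0.3, -1.9]
opening: 0.222
clock: 10.05
tool_pos: [0.5011, 0.0069, 0.1973]
eef_rot: [0.997, 0.081, -0.002, -0.0]
contact_force: [1.6, 0.0, -3.2]
opening: 0.216
[0.50033234 0.00666906 0.19700489] [ 0.18328301 -0.07615122 -1.78962123]
2270
fit angle 2.321720455134486 [-0.0596058   0.11008845] [0.08255493 0.19958906]
```

View pics/s4.png

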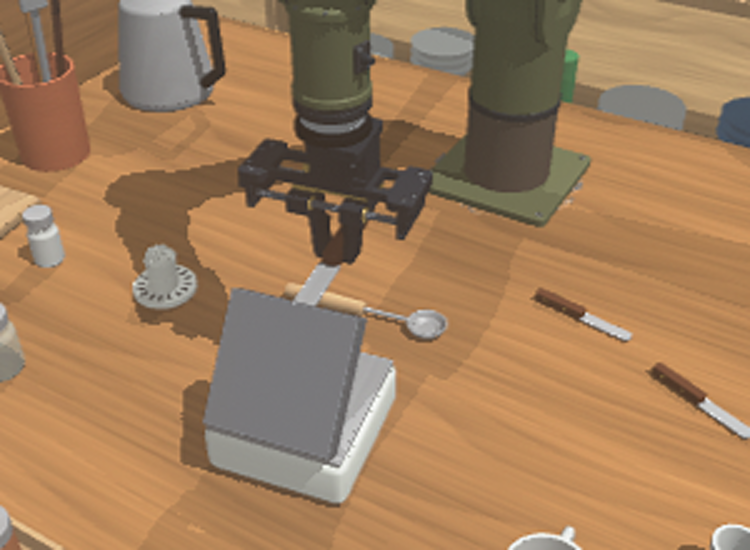

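Cover at about 0.82 rad with the blade still under the lip. Push forward and slightly up so the tip bears on the ceiling.

```bash
python3 -m inch '[[0.35,0.058,0.2,0,10],[0.35,0.058,0.2,0,10],[0.4,0.066,0.1,0,10],[0.4,0.066,0,0,10],[0,0,0,0,10]]'
python3 -m inch '[[0.4,0.066,0,0,10],[0.4,0.066,0,0,10],[0.4,0.066,0,0,10],[0.4,0.066,0,0,10],[0,0,0,0,10]]'
python3 - <<'E'
from h import *
s=r.snapshot('scene');save(s,'s5',(180,80,480,300),2.5);t=tcp();print(t[0],t[2]['contact_force'])
E
```

```text
clock: 10.6
tool_pos: [0.5398, 0.0133, 0.2103]
eef_rot: [0.997, 0.081, -0.001, -0.0]
contact_force: [-0.6, -0.3, -1.7]
opening: 0.217
clock: 11.1
tool_pos: [0.5796, 0.02, 0.2099]
eef_rot: [0.997, 0.081, -0.001, -0.0]
contact_force: [-0.3, -0.3, -1.3]
opening: 0.225
[0.57885465 0.01980642 0.20995111] [-0.32296466  0.7272595  -0.60047069]
```

View pics/s5.png

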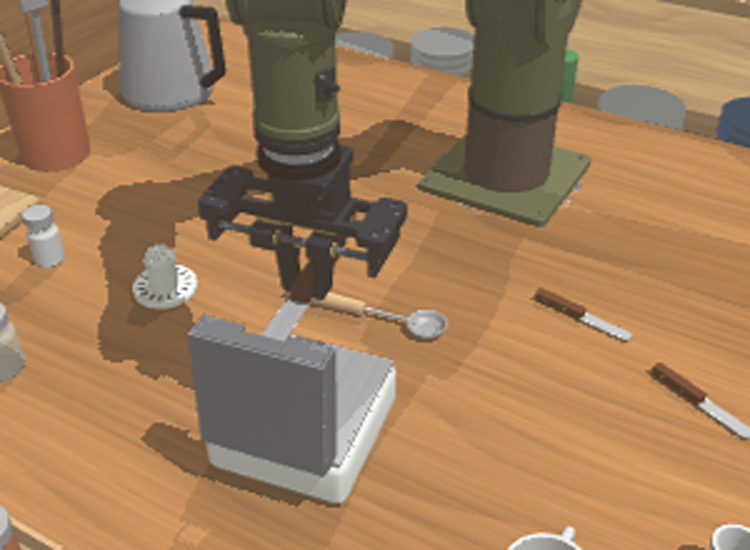

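Cover is nearly upright; continuing back about 42 mm, slightly lower to stay under the lip.

```bash
python3 -m inch '[[0.35,0.058,-0.08,0,10],[0.35,0.058,-0.08,0,10],[0.35,0.058,-0.08,0,10],[0.35,0.058,-0.08,0,10],[0.26,0.04,0,0,10]]'
python3 -m inch '[[0,0,0,0,10],[0,0,0,0,10]]'
python3 - <<'E'
from h import *
s=r.snapshot('scene');save(s,'s6');t=tcp();print(t[0],t[2]['contact_force'])
w=cloud(s);z=w[...,2]
x=np.array([.987,.163]);a=(w[...,:2]-[.604,.022])@x;l=(w[...,:2]-[.604,.022])@[-.163,.987]
m=(np.abs(l)<.06)&(a>.07)&(a<.2)&(z>.08)&(z<.185)
b=np.polyfit(z[m],a[m],1);print(m.sum(),"cover angle",np.pi/2+np.arctan(b[0]))
E
```

```text
clock: 11.65
tool_pos: [0.62, 0.0264, 0.2015]
eef_rot: [0.997, 0.081, -0.003, 0.0]
contact_force: [-1.5, -1.6, -1.2]
opening: 0.223
clock: 11.85
tool_pos: [0.6199, 0.0264, 0.2022]
eef_rot: [0.997, 0.081, -0.002, 0.0]
contact_force: [-0.5, -0.4, -1.0]
opening: 0.22
[0.61964631 0.02632201 0.20228976] [-0.50840306 -1.00546027 -1.45635916]
850 cover angle 1.838544965937557
```

```bash
python3 -m inch '[[-0.4,-0.066,0,0,10],[-0.8,-0.13,0,0,10],[-0.9,-0.15,0,0,10],[-0.9,-0.15,0,0,10],[-0.9,-0.15,0,0,10]]'
python3 -m inch '[[-0.9,-0.15,0,0,10],[-0.9,-0.15,0,0,10],[0,1,0,0,10],[0,1,0,0,10],[0,1,0,0,10]]'
python3 -m inch '[[0,1,0,0,10],[0,1,0,0,10],[0,1,0,0,10],[0,1,0,0,10],[0,1,-0.5,0,10]]'
python3 -m inch '[[0,1,-1,0,10],[0,1,-1,0,10],[0,0.4,-1,0,10],[0,0,-1,0,10],[0,0,0,0,10]]'
python3 - <<'E'
from h import *
t,Ro,st=tcp();print(t)
s=r.snapshot('wrist');w=cloud(s);z=w[...,2];xa=Ro.as_matrix()[:2,0];ya=np.array([-xa[1],xa[0]])
d=w[...,:2]-t[:2];al=d@xa;la=d@ya
for lo in np.arange(.04,.12,.02):
    k=(np.abs(la)<.02)&(al>=lo)&(al<lo+.02)&(z>.03);print(round(lo,2),k.sum(),(np.median(z[k])-t[2]).round(4))
s=r.snapshot('scene');w=cloud(s);z=w[...,2]
x=np.array([.987,.163]);a=(w[...,:2]-[.604,.022])@x;l=(w[...,:2]-[.604,.022])@[-.163,.987]
m=(np.abs(l)<.06)&(a>.07)&(a<.2)&(z>.08)&(z<.185)
b=np.polyfit(z[m],a[m],1);print(m.sum(),"cover angle",np.pi/2+np.arctan(b[0]))
E
```

```text
clock: 12.4
tool_pos: [0.5211, 0.01, 0.2025]
eef_rot: [0.997, 0.081, -0.002, 0.0]
contact_force: [1.0, 0.6, -0.8]
opening: 0.224
clock: 12.9
tool_pos: [0.477, 0.0783, 0.2026]
eef_rot: [0.997, 0.081, -0.002, 0.0]
contact_force: [1.5, 0.6, 0.2]
opening: 0.217
clock: 13.4
tool_pos: [0.4779, 0.2043, 0.191]
eef_rot: [0.997, 0.081, -0.0, -0.001]
contact_force: [0.4, 0.7, -1.1]
opening: 0.223
clock: 13.9
tool_pos: [0.4751, 0.2623, 0.0874]
eef_rot: [0.997, 0.082, -0.004, 0.001]
contact_force: [-0.4, -1.3, -0.7]
opening: 0.22
[0.47513671 0.26225136 0.08737034]
0.04 2642 -0.016
0.06 2953 -0.0162
0.08 3371 -0.0164
0.1 1663 -0.0164
844 cover angle 1.857627192893171
```

Cover stays at 1.86 rad and the knife is level in the grip. Laying it down.

```bash
python3 -m inch '[[0,0,-1,0,10],[0,0,-1,0,10],[0,0,-0.5,0,10],[0,0,0,0,10],[0,0,0,0,10]]'
```

```text
clock: 14.5
tool_pos: [0.4775, 0.2628, 0.0281]
eef_rot: [0.997, 0.081, -0.002, -0.0]
contact_force: [0.3, 0.1, -0.8]
opening: 0.22
```

```bash
python3 -m inch '[[0,0,-0.2,0,10],[0,0,0,0,10],[0,0,0,0,28],[0,0,0,0,40],[0,0,0,0,50]]' 20
python3 -m inch '[[0,0,0,0,50],[0,0,0,0,50],[0,0,0,0,50]]'
python3 -m inch '[[0,0,0.5,0,60],[0,0,1,0,60],[0,0,1,0,70],[0,0,1,0,70],[0,0,1,0,70]]'
python3 - <<'E'
from h import *
s=r.snapshot('wrist');save(s,'w6');w=cloud(s);z=w[...,2]
t=tcp()[0];print(t)
m=((z>.004)&(z<.04)&(np.abs(w[...,0]-.49)<.13)&(np.abs(w[...,1]-.268)<.05))
q=w[m];print(cv2.minAreaRect((q[:,:2]*1000).astype(np.float32)),np.percentile(q[:,2],[5,30,50,95]))
E
```

```text
clock: 15.0
tool_pos: [0.477, 0.2627, 0.0223]
eef_rot: [0.997, 0.081, -0.002, 0.0]
contact_force: [0.6, 0.3, 0.3]
opening: 0.47
clock: 15.3
tool_pos: [0.4769, 0.2626, 0.0221]
eef_rot: [0.997, 0.081, -0.002, 0.0]
contact_force: [-0.5, -1.2, 0.5]
opening: 0.572
clock: 15.8
tool_pos: [0.4768, 0.2625, 0.1364]
eef_rot: [0.997, 0.081, -0.002, 0.0]
contact_force: [0.5, -0.2, 0.3]
opening: 0.795
[0.4785781  0.26358619 0.1399333 ]
((498.79400634765625, 267.231689453125), (186.42201232910156, 23.99311065673828), 9.589920997619629) [0.00503011 0.00601384 0.00672653 0.01983548]
```

Knife lies flat (handle top 20 mm, blade 6 mm). On to the reamer.

```bash
python3 -m inch '[[0,-1,1,0,70],[0,-1,1,0,70],[0,-1,0.6,0,70],[0,-1,0,0,70],[0,-1,0,0,70]]'
python3 -m inch '[[0,-1,0,0,70],[0,-1,0,0,70],[0,-1,0,0,70],[0,-1,0,0,70],[0,-1,0,0,70]]'
python3 -m inch '[[0,-1,0,0,70],[0,-1,0,0,70],[0,-1,0,0,70],[0,-1,0,0,70],[0,-1,0,0,70]]'
python3 -m inch '[[0,-1,0,0,70],[0,-1,0,0,70],[0,-1,0,0,70],[0,-1,0,0,70],[0,-0.9,0,0,70]]'
python3 -m inch '[[0,-0.9,0,0,70],[0,0,0,0,70]]'
python3 - <<'E'
from h import *
t,_,st=tcp();print(t,st['q'].round(2))
s=r.snapshot('wrist');save(s,'w7');w=cloud(s);z=w[...,2]
near=(np.abs(w[...,0]-.482)<.06)&(np.abs(w[...,1]+.28)<.06)
for lo,hi in((.045,.08),(.006,.014)):
    m=near&(z>lo)&(z<hi);q=(w[m][:,:2]*1000).astype(np.float32);print("reamer wrist",lo,len(q),cv2.minEnclosingCircle(q) if len(q)>10 else 0)
s=r.snapshot('top');w=cloud(s);z=w[...,2];save(s,'t7',(270,90,380,200),5)
near=(np.abs(w[...,0]-.604)<.07)&(np.abs(w[...,1]-.022)<.06)
for lo,hi in((.075,.1),(.085,.1)):
    m=near&(z>lo)&(z<hi)
    x=np.array([.987,.163]);m&=((w[...,:2]-[.604,.022])@x<.045)
    q=(w[m][:,:2]*1000).astype(np.float32);print("pin",lo,len(q),q.mean(0) if len(q) else 0,cv2.minEnclosingCircle(q) if len(q) else 0, z[m].max() if len(q) else 0)
E
```

```text
clock: 16.35
tool_pos: [0.4771, 0.1366, 0.2009]
eef_rot: [0.997, 0.081, -0.001, 0.0]
contact_force: [-0.2, -0.9, -0.0]
opening: 0.793
clock: 16.85
tool_pos: [0.4767, 0.0115, 0.2003]
eef_rot: [0.997, 0.081, -0.002, 0.0]
contact_force: [0.4, -0.1, 0.1]
opening: 0.792
clock: 17.35
tool_pos: [0.4766, -0.1135, 0.2002]
eef_rot: [0.997, 0.081, -0.002, 0.0]
contact_force: [0.1, 0.9, 0.9]
opening: 0.796
clock: 17.85
tool_pos: [0.4764, -0.2364, 0.2002]
eef_rot: [0.997, 0.081, -0.002, 0.001]
contact_force: [1.2, -0.1, 0.1]
opening: 0.795
clock: 18.05
tool_pos: [0.4759, -0.2613, 0.1999]
eef_rot: [0.997, 0.078, -0.002, 0.002]
contact_force: [-1.1, 0.6, -0.1]
opening: 0.794
[ 0.47586702 -0.26129229  0.19993461] [ 0.66  0.69 -0.4   1.86  0.41  0.68 -1.41]
reamer wrist 0.045 1742 ((481.8424377441406, -279.0099182128906), 21.37333869934082)
reamer wrist 0.006 3716 ((481.6762390136719, -278.8840026855469), 41.92467498779297)
pin 0.075 131 [599.0847    22.344444] ((587.335693359375, 25.590490341186523), 63.53957748413086) 0.09921963852917415
pin 0.085 31 [603.6989    23.481173] ((605.1497802734375, 22.65199851989746), 13.959131240844727) 0.09921963852917415
```

View pics/t7.png

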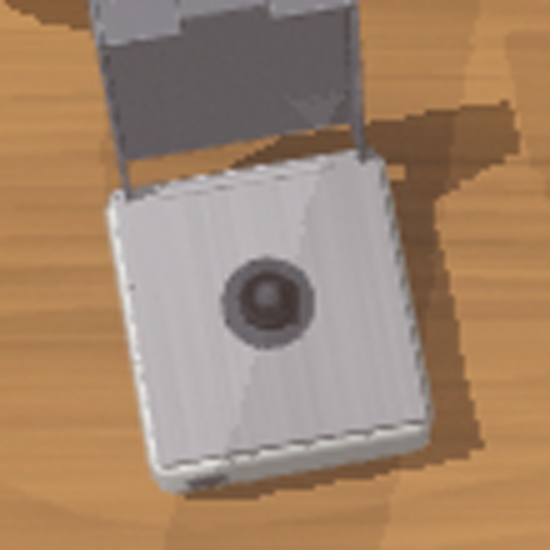

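The top view shows the collar at crop (268,302) and the pin tip at (267,292), with the cover standing back. Now grasp the reamer.

```bash
python3 -m inch '[[0.24,-0.71,-0.3,0,70],[0,0,-1,0,70],[0,0,-1,0,70],[0,0,-1,0,70],[0,0,-1,0,70]]'
python3 -m inch '[[0,0,-0.9,0,70],[0,0,-0.6,0,70],[0,0,0,0,70],[0,0,0,0,70]]'
python3 - <<'E'
from h import *
print(tcp()[0])
s=r.snapshot('top');Rm,p=pose(s);K=s["K"]
def ray(u,v,h):
    d=Rm@np.array([(u-K[0,2])/K[0,0],-(v-K[1,2])/K[1,1],-1]);return (p+d*(h-p[2])/d[2])[:2]
g=cv2.cvtColor(s["pixels"],cv2.COLOR_RGB2GRAY)[130:172,305:345]
m=(g<115).astype(np.uint8);k,l,st,c=cv2.connectedComponentsWithStats(m);i=1+np.argmax(st[1:,4])
e=cv2.fitEllipse(cv2.findContours((l==i).astype(np.uint8),0,1)[0][0]);print(st[i],c[i],e)
print("collar",ray(305+e[0][0],130+e[0][1],.0795),"tip by eye",ray(323.0,148.0,.093))
E
```

```text
clock: 18.65
tool_pos: [0.4834, -0.273, 0.0916]
eef_rot: [0.997, 0.082, -0.002, -0.0]
contact_force: [0.5, -0.2, 0.1]
opening: 0.794
clock: 19.05
tool_pos: [0.4834, -0.2737, 0.0551]
eef_rot: [0.997, 0.082, -0.002, -0.0]
contact_force: [0.2, -0.1, 0.6]
opening: 0.794
[ 0.48336663 -0.27372622  0.05506539]
[ 10  12  18  17 245] [18.05714286 20.13469388] ((18.063987731933594, 20.138748168945312), (16.688522338867188, 16.90353012084961), 83.62860870361328)
collar [0.60197147 0.02282844] tip by eye [0.60400746 0.02282255]
```

```bash
python3 -m inch '[[-0.06,-0.21,-0.3,0,70],[0,0,0,0,70],[0,0,0,0,30],[0,0,0,0,30],[0,0,0,0,30]]' 60
python3 -m inch '[[0,0,0,0,30],[0,0,0,0,30],[0,0,0,0,30]]'
python3 -c "
from h import *
print(tcp()[0])"
```

```text
clock: 19.6
tool_pos: [0.4815, -0.2804, 0.0472]
eef_rot: [0.997, 0.081, -0.002, 0.0]
contact_force: [0.3, 0.3, -0.0]
opening: 0.543
clock: 19.9
tool_pos: [0.4814, -0.2804, 0.0472]
eef_rot: [0.997, 0.081, -0.002, 0.0]
contact_force: [-0.0, 0.6, 1.6]
opening: 0.439
[ 0.48142374 -0.28036363  0.04717654]
```

```bash
python3 -m inch '[[0,0,0,0,30],[0,0,0.5,0,30],[0,0,1,0,30],[0,0,1,0,30],[0,0,1,0,30]]'
python3 -m inch '[[0,0,1,0,30],[0,0.5,0.6,0,30],[0.2,0.8,0,0,30],[0.4,1,0,0,30],[0.4,1,0,0,30]]'
python3 -m inch '[[0.4,1,0,0,30],[0.4,1,0,0,30],[0.4,1,0,0,30],[0.4,1,0,0,30],[0.4,1,0,0,30]]'
python3 -m inch '[[0.4,1,0,0,30],[0.4,1,0,0,30],[0.4,0.9,0,0,30],[0.3,0.5,0,0,30],[0,0.2,0,0,30]]'
python3 - <<'E'
from h import *
t,Ro,st=tcp();print(t,st['contact_force'])
s=r.snapshot('wrist');save(s,'w8');w=cloud(s);z=w[...,2]
m=(np.hypot(w[...,0]-t[0],w[...,1]-t[1])<.06)&(z>t[2]-.05)&(z<t[2]-.03)
q=(w[m][:,:2]*1000).astype(np.float32);print(len(q),z[m].mean()-t[2],cv2.minEnclosingCircle(q))
m=(np.hypot(w[...,0]-t[0],w[...,1]-t[1])<.03)&(z>t[2]+.005)&(z<t[2]+.03)
q=(w[m][:,:2]*1000).astype(np.float32);print(len(q),cv2.minEnclosingCircle(q) if len(q)>5 else 0)
E
```

```text
clock: 20.4
tool_pos: [0.481, -0.2803, 0.136]
eef_rot: [0.997, 0.081, -0.003, 0.0]
contact_force: [0.0, 0.0, -1.4]
opening: 0.44
clock: 20.9
tool_pos: [0.506, -0.1961, 0.1749]
eef_rot: [0.997, 0.081, -0.003, -0.0]
contact_force: [0.3, 0.2, -0.2]
opening: 0.436
clock: 21.4
tool_pos: [0.5559, -0.0706, 0.1746]
eef_rot: [0.997, 0.082, -0.003, -0.0]
contact_force: [0.3, 0.9, -0.3]
opening: 0.436
clock: 21.9
tool_pos: [0.5942, 0.0195, 0.1746]
eef_rot: [0.997, 0.082, -0.002, -0.0]
contact_force: [-0.2, 0.1, -0.4]
opening: 0.434
[0.59422186 0.01949613 0.17462228] [-0.19845764  0.06300417 -0.43362801]
8206 -0.03792750552710625 ((595.2948608398438, 20.75174331665039), 41.635948181152344)
7119 ((594.5408935546875, 19.56065559387207), 29.882244110107422)
```

View pics/w8.png

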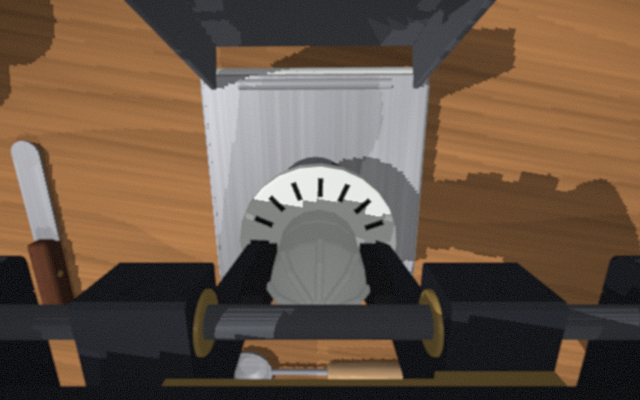

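The wrist view shows the reamer held upright with the collar's rear edge at (318,160), and the knife lying on the left. I'll refine the pin position in the wrist frame.

Run:
```python
from h import *
t,Ro,st=tcp();s=r.snapshot('wrist');w=cloud(s);z=w[...,2]
xa=Ro.as_matrix()[:2,0];ya=np.array([-xa[1],xa[0]]);d=w[...,:2]-t[:2];al=d@xa;la=d@ya
deck=(z>.062)&(z<.073)
L=[];Rr=[];A=[]
for a in np.arange(.025,.075,.005):
    k=deck&(al>a)&(al<a+.005)&(np.abs(la)<.1)
    if k.sum()>20:L.append(la[k].max());Rr.append(la[k].min());A.append(a+.0025)
L=np.array(L);Rr=np.array(Rr);print("sides",np.c_[A,L,Rr,(L+Rr)/2].round(4))
k=(z>.0755)&(z<.086)&(np.abs(la)<.025)&(al<.04)&(al>0);print("collar",k.sum(),z[k].mean() if k.any() else 0, al[k].max() if k.any() else 0)
g=cv2.cvtColor(s["pixels"],cv2.COLOR_RGB2GRAY);print(g[150:172,300:340:4])
# rays onto collar-top plane of dark collar pixels
Rm,p=pose(s);K=s["K"];v,u=np.mgrid[150:170,285:350];m=(g[150:170,285:350]<120)
D=np.stack([(u-K[0,2])/K[0,0],-(v-K[1,2])/K[1,1],-np.ones(u.shape)],-1)@Rm.T
P=p+D*((.080-p[2])/D[...,2])[...,None];q=(P[...,:2]-t[:2]);a=(q@xa)[m];l=(q@ya)[m]
print("dark",m.sum(),"rear edge al",a.max(),"lat centre",(l[a>a.max()-.003].min()+l[a>a.max()-.003].max())/2,l.min(),l.max())
pin=np.array([.603,.0228]);print("pin est in tool",(pin-t[:2])@xa,(pin-t[:2])@ya,"xa",xa)
```

```text
sides [[ 0.0275  0.0785 -0.0713  0.0036]
 [ 0.0325  0.0786 -0.0711  0.0037]
 [ 0.0375  0.0782 -0.0708  0.0037]
 [ 0.0425  0.0788 -0.0713  0.0038]
 [ 0.0475  0.0785 -0.0707  0.0039]
 [ 0.0525  0.0784 -0.0712  0.0036]
 [ 0.0575  0.0788 -0.0714  0.0037]
 [ 0.0625  0.0784 -0.0708  0.0038]
 [ 0.0675  0.0788 -0.0714  0.0037]
 [ 0.0725  0.0787 -0.0711  0.0038]]
collar 0 0 0
[[170 167 166 167 162 162 160 156 159 155]
 [169 166 167 166 160 160 161 158 162 159]
 [169 165 164 165 161 162 159 161 162 154]
 [168 167 168 169 160 163 159 157 159 156]
 [171 166 166 160 151 156 159 158 159 154]
 [170 165 153 131 123 138 158 161 161 158]
 [171 155 117  98  88 104 136 156 160 157]
 [158 117  83  79  72  77 104 136 161 156]
 [125  83  70  79  75  74  77 109 158 154]
 [ 93  75  74  75  75  74  76  81 143 156]
 [ 75  77  79  79  77  75  71  72 113 153]
 [ 79  75  76  75  72  74  72  67  83 130]
 [ 72  74  75  79  79  84  78  76  76  88]
 [ 76  77  83  91  97 104  93  82  68  54]
 [ 89  97 104 113 115 118 111 101  77  47]
 [115 120 125 131 132 137 130 114 100  78]
 [137 137 141 153 165 175 160 131 121 105]
 [158 166 181 197 210 222 203 168 141 121]
 [195 206 223 229 231 235 228 215 181 148]
 [230 232 236 234 233 235 233 230 222 196]
 [237 236 237 235 233 234 234 233 232 226]
 [235 234 234 234 233 232 232 234 235 232]]
dark 468 rear edge al 0.03796972280326761 lat centre -0.002553592790291677 -0.01993563415609377 0.021482351242963698
pin est in tool 0.00999497788464242 0.0021793647705390705 xa [0.98647374 0.16384599]
```

Run:
```python
from h import *
t,Ro,st=tcp();s=r.snapshot('wrist');w=cloud(s);z=w[...,2]
xa=Ro.as_matrix()[:2,0];ya=np.array([-xa[1],xa[0]]);d=w[...,:2]-t[:2];al=d@xa;la=d@ya
for v in (60,64,66,68,70,72,74,76,80,90,100,120,140,150,154,155,156,157,158,160,162,164,166,168,172): print(v,s["pixels"][v,316],z[v,316].round(4),al[v,316].round(4),la[v,316].round(4))
```

```text
60 [78 56 36] -0.0012 0.1054 0.0021
64 [95 85 75] -0.0009 0.1023 0.0021
66 [158 161 158] 0.057 0.0954 0.0019
68 [193 196 192] 0.0591 0.0939 0.0018
70 [198 202 200] 0.0618 0.0925 0.0018
72 [141 143 145] 0.0694 0.0906 0.0018
74 [162 162 168] 0.0699 0.0894 0.0018
76 [146 146 151] 0.0709 0.0881 0.0018
80 [166 167 170] 0.0715 0.0856 0.0018
90 [168 167 173] 0.0685 0.0796 0.0019
100 [168 167 172] 0.0695 0.0733 0.0019
120 [164 168 171] 0.0697 0.0605 0.0019
140 [164 165 169] 0.0702 0.0473 0.002
150 [159 160 165] 0.0695 0.0404 0.002
154 [135 135 140] 0.0686 0.0375 0.002
155 [100 100 106] 0.0702 0.037 0.002
156 [75 77 85] 0.0715 0.0366 0.002
157 [72 76 80] 0.0703 0.0357 0.002
158 [74 76 84] 0.0705 0.035 0.002
160 [71 77 80] 0.07 0.0335 0.002
162 [77 79 83] 0.0699 0.0321 0.002
164 [117 118 116] 0.1317 0.042 0.0017
166 [163 167 165] 0.135 0.0416 0.0017
168 [231 232 231] 0.1361 0.0408 0.0017
172 [233 235 232] 0.1365 0.0389 0.0017
```

The deck's rear edge in the wrist view agrees with the pin estimate within about 0.5 mm. Align and come down to just above the tip.

```bash
python3 -m inch '[[0.36,0.16,0,0,30],[0,0,-0.6,0,30],[0,0,-0.5,0,30],[0,0,0,0,30],[0,0,0,0,30]]'
python3 -c "
from h import *
t,_,s=tcp();print(t,s['contact_force'],s['moment'])"
```

```text
clock: 22.55
tool_pos: [0.6026, 0.0206, 0.1467]
eef_rot: [0.997, 0.081, -0.003, 0.0]
contact_force: [-0.1, -1.2, -1.1]
opening: 0.44
[0.60259091 0.02060768 0.14669286] [-0.08421473 -1.21308971 -1.12016812] [-0.0013404   0.01370383  0.01270772]
```

```bash
python3 -m inch '[[0,0.09,0,0,30],[0,0,0,0,30],[0,0,0,0,30]]'
python3 -c "
from h import *
print(tcp()[0]);r.snapshot('wrist');print(tcp()[0]);r.snapshot('wrist');print(tcp()[0])"
python3 -m inch '[[0,0,-0.12,0,30],[0,0,-0.12,0,30],[0,0,-0.12,0,30],[0,0,0,0,30]]'
python3 -c "
from h import *
t,_,s=tcp();print(t,s['contact_force'],s['moment'])"
```

```text
clock: 22.85
tool_pos: [0.6031, 0.0236, 0.1475]
eef_rot: [0.997, 0.081, -0.002, 0.0]
contact_force: [-0.6, 0.1, -1.6]
opening: 0.437
[0.60310682 0.02359985 0.14753395]
[0.60304063 0.02348053 0.14746288]
[0.60300805 0.02339733 0.14737358]
clock: 23.35
tool_pos: [0.6024, 0.0233, 0.1374]
eef_rot: [0.997, 0.081, -0.003, 0.0]
contact_force: [-0.9, 0.2, -1.1]
opening: 0.439
[0.60243186 0.02327865 0.13739948] [-0.8540019   0.19435814 -1.13615443] [ 0.0119174  -0.01371288  0.04650291]
```

No contact force at 3.6 mm below the tip, so it is entering. Continue down in small steps.

```bash
python3 -m inch '[[0.02,0,-0.1,0,30],[0,0,-0.1,0,30],[0,0,0,0,30]]'
python3 -m inch '[[0,0,-0.1,0,30],[0,0,-0.08,0,30],[0,0,0,0,30]]'
python3 -c "
from h import *
t,_,s=tcp();print(t,s['contact_force'],s['moment'])"
```

```text
clock: 23.65
tool_pos: [0.6031, 0.0233, 0.1327]
eef_rot: [0.997, 0.081, -0.003, 0.0]
contact_force: [0.4, -0.2, -1.2]
opening: 0.435
clock: 23.95
tool_pos: [0.6031, 0.0234, 0.1282]
eef_rot: [0.997, 0.081, -0.003, 0.0]
contact_force: [0.3, -0.2, -1.6]
opening: 0.44
[0.60313255 0.02335849 0.12824753] [ 0.34080488 -0.22085128 -1.56717017] [ 0.03275889 -0.01790432 -0.00932788]
```

It is on the pin (underside about 81 mm). Now press down.

```bash
python3 -m inch '[[0,0,0,0,30],[0,0,-0.1,0,30],[0,0,-0.1,0,30],[0,0,-0.08,0,30],[0,0,0,0,30]]' 60
python3 -c "
from h import *
t,_,s=tcp();print(t,s['contact_force'],s['moment'])"
```

```text
clock: 24.45
tool_pos: [0.6038, 0.0234, 0.1222]
eef_rot: [0.997, 0.081, -0.002, 0.0]
contact_force: [-2.4, -0.9, 7.8]
opening: 0.44
[0.60377619 0.02343775 0.12221043] [-2.36079413 -0.86591821  7.82534973] [-0.03468763  0.29609562  0.01000362]
```

```bash
python3 -m inch '[[0,0,-0.08,0,30],[0,0,-0.06,0,30],[0,0,0,0,30],[0,0,0,0,30]]'
python3 -m inch '[[0,0,-0.06,0,30],[0,0,0,0,30],[0,0,0,0,30]]'
python3 -c "
from h import *
t,Ro,s=tcp();print(t,s['contact_force'],s['moment'])
s=r.snapshot('wrist');save(s,'w9');w=cloud(s);z=w[...,2];xa=Ro.as_matrix()[:2,0];d=w[...,:2]-t[:2];al=d@xa;la=d@np.array([-xa[1],xa[0]])
m=(np.hypot(al,la)<.045)&(np.hypot(al,la)>.025)&(z>t[2]-.06)&(z<t[2]-.02);print('disc top z',np.median(z[m]),m.sum())
m=(al>.05)&(al<.08)&(np.abs(la)<.05)&(z<.08);print('deck',np.median(z[m]))
q=w[(np.hypot(al,la)<.05)&(z>.078)&(z<.092)];print(cv2.minEnclosingCircle((q[:,:2]*1000).astype(np.float32)));A=np.c_[q[:,:2],np.ones(len(q))];print('tilt',np.linalg.lstsq(A,q[:,2],rcond=None)[0][:2])
s=r.snapshot('scene');save(s,'s9');w=cloud(s);z=w[...,2];x=np.array([.987,.163]);a=(w[...,:2]-[.604,.022])@x;l=(w[...,:2]-[.604,.022])@[-.163,.987]
m=(np.abs(l)<.06)&(a>.08)&(a<.2)&(z>.08)&(z<.185);b=np.polyfit(z[m],a[m],1);print('cover',np.pi/2+np.arctan(b[0]))
"
```

```text
clock: 24.85
tool_pos: [0.604, 0.0235, 0.121]
eef_rot: [0.997, 0.081, -0.001, 0.0]
contact_force: [-5.0, -1.3, 21.6]
opening: 0.437
clock: 25.15
tool_pos: [0.6042, 0.0235, 0.1208]
eef_rot: [0.997, 0.081, -0.001, 0.001]
contact_force: [-7.5, -1.9, 32.5]
opening: 0.438
[0.60415072 0.02354832 0.12080819] [-7.46347588 -1.8622161  32.54786817] [-0.24046972  1.7460221   0.01806184]
disc top z 0.08268439407541983 8021
deck 0.06948384063549363
((604.5481567382812, 24.669536590576172), 41.73213577270508)
tilt [-0.02381693 -0.0054456 ]
cover 1.8566554619030153
```

View pics/s9.png

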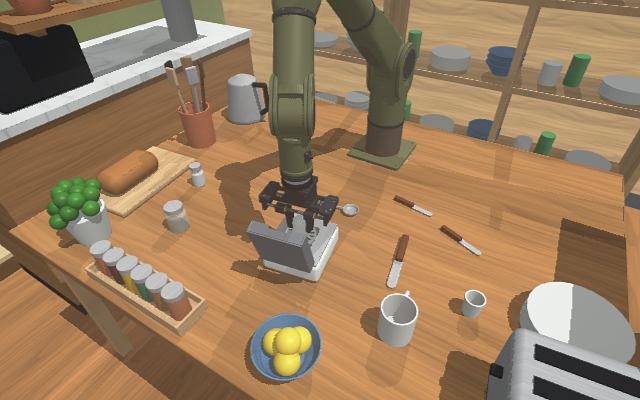

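The reamer is bottomed (underside about 3–4 mm above the deck), and force rose to 32 N. Ease off slightly and hand in.

```bash
python3 -m inch '[[0,0,0.05,0,30],[0,0,0,0,30],[0,0,0,0,30]]'
python3 -c "
from h import *
t,Ro,s=tcp();print(t,s['contact_force'],s['opening'])
if s['contact_force'][2]>13: print(r.finish_job())
else: print('not handed in')"
```

```text
clock: 25.55
tool_pos: [0.604, 0.0235, 0.121]
eef_rot: [0.997, 0.081, -0.001, 0.001]
contact_force: [-5.3, -1.4, 23.4]
opening: 0.438
[0.60401683 0.02354758 0.12096751] [-5.26664868 -1.39350548 23.35026256] 0.4383967600374824
the job is handed in; nothing more can be done
None
```

I finished the job and handed it in at 25.6 s of the 70 s allowed, with the gripper still holding the reamer down; no verdict is reported.

I levered the cover up through the notch with the knife and pushed it back. I then laid the knife down on the worktop to the left of the press and let go of it. I lowered the reamer onto the drive pin and pressed it fully down.

What the last checks showed:
- **Cover:** measured at 1.86 rad, past the required 1.6.
- **Knife:** measured flat just after release (handle top 20 mm, blade 6 mm), and untouched since.
- **Reamer:** its underside is about 3–4 mm above the deck, tilted about 0.024 rad and 1–2 mm from my pin estimate.
- **Push:** about 23 N down at hand-in. It had risen to 32 N once the collar bottomed, so I eased off slightly.
- **Other things:** they look unmoved in the last picture; I did not measure them again.

Two checks gave trouble:
- **Pin position:** my estimates differed by 2–3 mm between views, and one wrist reading was 12 mm off because it had picked up a shadow. I discarded that one, and the reamer dropped on without resistance.
- **First insertion:** on the first try for the notch the blade was about 6 mm too high and met about 2–3 N. I backed it off and corrected the height before going in.

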